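# Clamp a block in the engraving fixture

### The arm

A 6-joint arm with a two-finger parallel gripper is mounted at the origin on a cart in front of the work surface, level with it; the furniture and walls round the work are solid. World frame = base frame: x ahead of the robot, y to its left, z up, the work surface at z = 0. Lengths are in mm, angles in rad, forces in N, time in s.
With the tool pointing down it reaches from about 350 to 975 mm from the base axis. Payload 7.1 kg.
Tool frame: the origin (TCP) lies between the finger pads; the fingertips stand 19 mm ahead of it and the grasp point (between the pads) is the TCP (ctrl.tcp_to_tips is the distance from the TCP to the fingertips, in mm); z points along the fingers, y is the line along which they close (so a half turn about z gives the same grasp; the last joint's range is limited). The gripper opens to 88 mm and grips with 3 to 60 N. Pads are 20 mm wide; open, the fingers measure 115 mm over their backs; the gripper's body (75 mm by 178 mm) begins 61 mm behind the grasp point.
Start: joints at [-1.343, 0.423, 1.63, -0, 1.089, -0.019], TCP at [152.708, -606.041, 241.675] pointing down, gripper open.
Joint ranges: [-3, 3], [-0.9, 2.11], [0.09, 2.58], [-1.31, 4.45], [0.11, 2.69], [-2.54, 2.54]. Speed limits (rad/s): [2.39, 2.39, 3.01, 3.14, 3.14, 3.14].

### API

Orientations are given as a rotation vector (axis times angle).
In Python, from workcell import status, optics, ctrl gives the robot as it stands. The module is installed in compiled form; this text tells all that it offers.
- The arm moves only by the shell command python3 -m inch 'ROWS'. ROWS is JSON, a list that holds one entry, the list of rows, each a list of 7 numbers: the shift along the tool's x, y, z in mm, then the turn, a rotation vector about the tool's x, y, z in rad, then the opening in per cent of the stroke, from 0 (shut) to 100 (fully open). A call has 1 to 20 rows; each row is the pose to reach, as a shift and turn from the pose commanded when the call began, along the tool's axes at that moment; what a row does not reach only later rows make up. A row lasts 1/10 s, in which the tool goes at most 50 mm and 8.59 degrees, less where a joint would pass 70% of its speed; a pose out of reach is approached as far as the arm can. A call with a gripper value outside its range is refused whole. The fingers move at their own pace and stop on an object; the grip force is fixed at half the most. Time passes only in rows, so rows that repeat a pose let the fingers close. It gives the time, the measured TCP pose, the force, the opening and the grip force at its end, in the units of the state.
- status.get_obs(): the state, without advancing time (a new reading comes with each control period).
- optics.get_image(name): name is "side" or "top"; returns a dict with "frame" (420x560x3 uint8, red, green, blue), "fx", "fy", "cx", "cy" (pixels), "k1" (the pictures are not rectified: a ray, as slopes to the right and down, at radius r is drawn at 1 + k1 r^2 times it, then the intrinsics apply), "rvec" (rotation vector, rad) and "tvec" (3), from world to camera coordinates, as OpenCV has them. Camera axes: x right, y down, z forward; pixel columns grow to the right and rows downward; lengths in mm; the calibration is good to about 2 mm. A picture is of the moment at which its call begins. There is no depth.
- ctrl.close_job(): hands the job in; it is judged then, once.
The state is a dict: "t": time; "qpos": joint angles; "qvel": joint speeds; "joint_torque": joint torques, N m; "ee_pos": TCP position; "orientation": TCP orientation; "ft_force": force on the tool from outside, world axes, zero at the start; "moment": the same for the moment, N m; "width": finger opening in mm; "grasp_force": force on a finger pad.
Only numpy, scipy, OpenCV 4.12 (cv2) and the standard library are available. Lean on these libraries where they do the work, as an engineer would, in place of code of your own. Each camera call takes 0.05 s, during which the arm holds its last target. There are 200 camera calls.

### The job

Load the 50 x 30 x 20 mm metal block into the fixture's pocket so that it sits fully home and swing the clamp arm over it against its stop. Then screw the black star knob down clockwise until the foot bites on the block and the resistance rises sharply, and give it a quarter turn more, not much less or more. Let go and leave it clamped.

Things in the scene. Friction and masses are not known exactly. Their poses are not given: they have to be found in the camera images.
- work_mid (a point): the work: a plain metal setting block, 30 x 50 x 20 mm along its x, y, z, 0.24 kg, with a small hole in its top; this point is its centre, 10 mm above its underside. It lies flat on the bench; beside it lie two other metal blocks that are not wanted: a 30 mm cube and a slimmer block of 22 x 45 x 18 mm
- work_block: the same block, origin at the centre of its underside
- fixture: the engraving fixture, fixed to the bench: an aluminium base plate 90 x 170 x 14 mm (x, y, z) with a rectangular pocket near its -y end and, near its +y end, an upright post that carries the swing arm; origin at the centre of the plate's underside, z up
- pocket (a point): centre of the pocket's floor, 8 mm above the bench, 6 mm below the plate's top; axes as the fixture's. The pocket is 53 mm long along x, 33 mm wide along y, open at the top, its upper 3 mm bevelled 3 mm wide all round. The block goes in with its 50 mm length along the fixture's x, either way round, and then stands 14 mm above the plate. It lies 45 mm along the fixture's -y from its centre
- pivot (a point): pivot of the swing arm: on the post's axis at the arm's mid-height, 60 mm above the bench; 90 mm from the pocket's centre along the fixture's +y
- swing_arm (a joint): angle of the swing arm about its upright pivot, rad. 0: arm along the fixture's -y, against its stop pin, clamp screw over the pocket's centre; it grows counter-clockwise seen from above (open, the arm points to the fixture's +x side). Arm 26 mm wide, 16 mm thick, its top 68 mm above the bench; stiff (0.35 N m), stays where left. Move it by its knob or push it
- clamp_knob: black star knob on top of the clamp screw at the arm's free end, 42 mm across, 24 mm high; origin at its centre, on the screw's axis, 90 mm from the pivot; z up. Turned clockwise (seen from above) it screws down, 6 mm a turn (0.95 mm a rad), its stiff thread holding where left. 12 to 19 mm of bare screw lie between knob and arm, room for the fingertips
- screw_axis (a point): where the clamp screw passes the top of the arm. Its foot, a 26 mm rubber-faced disc under the arm, turns with the knob; it hangs about 67 mm below the knob's centre, set by hand, so up to 1.5 mm off. Running free the knob takes 0.06 N m; within 0.3 rad of the foot's bite that has doubled, by a quarter turn it is about 0.3 N m (felt while turning; it eases as the hand waits)
Things that resemble listed ones, but are neither listed nor needed, are in the scene too. What is shaped like the work_block but red is not meant.

How it is judged:
By the outcome, as a careful person would: the job done as asked, in the order asked, and still so for the second after the job is handed in, with the robot touching nothing.
It also fails if it takes over 72 s, if anything falls off the work surface, if the arm or the gripper's body presses on something with over 40 N, if the wrist force passes 120 N, or if a joint passes its speed limit or range.

## Working session

There is one attempt and no reset: what is moved stays moved. The work goes in short steps, Python scripts to look and compute and a shell command to move; the robot and the scene stay as the last step left them, time stands still between calls to the robot, and variables do not carry over. Pictures are saved under pics/ and viewed, at most 10 in all, crops included, and the job is handed in when it is done.

```bash
mkdir -p pics; cat > h.py <<'E'
import numpy as np, cv2
from scipy.spatial.transform import Rotation as R
from workcell import status, optics, ctrl
def snap(n,f):
    d=optics.get_image(n); cv2.imwrite(f,d["frame"][...,::-1]); np.savez('cam_'+n+'.npz',**d); return d
def load(n): return dict(np.load('cam_'+n+'.npz'))
def KD(d): return np.array([[d["fx"],0,d["cx"]],[0,d["fy"],d["cy"]],[0,0,1.]]),np.array([d["k1"],0,0,0.])
def toworld(d,uv,z):
    K,D=KD(d); uv=np.array(uv,float).reshape(-1,1,2)
    n=cv2.undistortPoints(uv,K,D)[:,0]; r=np.c_[n,np.ones(len(n))]
    M=R.from_rotvec(np.ravel(d["rvec"])).as_matrix(); c=-M.T@np.ravel(d["tvec"]); w=r@M
    return c+w*((np.ravel(np.broadcast_to(z,len(w)))-c[2])/w[:,2])[:,None]
def proj(d,P):
    K,D=KD(d); return cv2.projectPoints(np.array(P,float).reshape(-1,1,3),np.ravel(d["rvec"]),np.ravel(d["tvec"]),K,D)[0][:,0]
E
python3 - <<'E'
from h import *
for n in("top","side"):
    d=snap(n,f"pics/{n}0.png"); M=R.from_rotvec(np.ravel(d["rvec"])).as_matrix(); print(n,-M.T@np.ravel(d["tvec"]),M[2],d["fx"],d["k1"])
o=status.get_obs(); print(o)
E
```

```text
top [ 433.70405003 -219.54006478 1110.13000309] [ 0.06466655 -0.00685513 -0.99788338] 438.1937621552022 -0.017627873483502005
side [  198.08860997 -1223.63952573   521.797184  ] [ 0.2853509   0.88068297 -0.37811687] 422.1367556100231 -0.11101344169068143
{'t': 0.1, 'qpos': array([-1.34300138e+00,  4.23758654e-01,  1.63059922e+00, -1.60090889e-05,
        1.08860596e+00, -1.90070851e-02]), 'qvel': array([-6.90007112e-04,  6.85091321e-05, -1.20059627e-03,  2.34537753e-04,
       -1.03222395e-03,  5.79993565e-04]), 'joint_torque': array([ 9.93814101e-04, -5.45616138e+01, -2.74323589e+01,  6.45808037e-02,
        1.88131223e-02, -2.35721041e-05]), 'ee_pos': array([ 152.59984661, -605.59635868,  240.98865635]), 'orientation': array([-3.11634988e+00, -3.86536471e-01,  2.46483431e-04]), 'ft_force': array([ 0.35705058,  0.4811889 , -0.21485041]), 'moment': array([-0.00045904, -0.04107586,  0.03239804]), 'grasp_force': 0.0, 'width': 87.70166062910934}
```

View pics/top0.png

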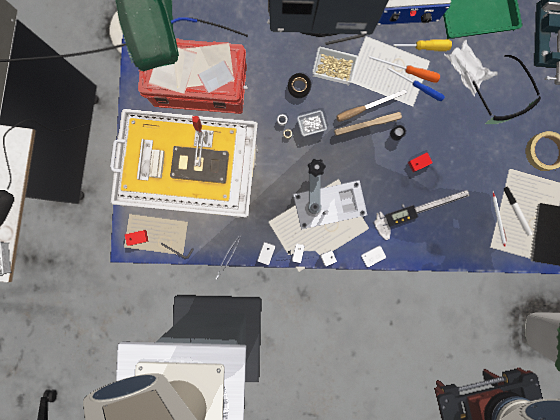

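View pics/side0.png

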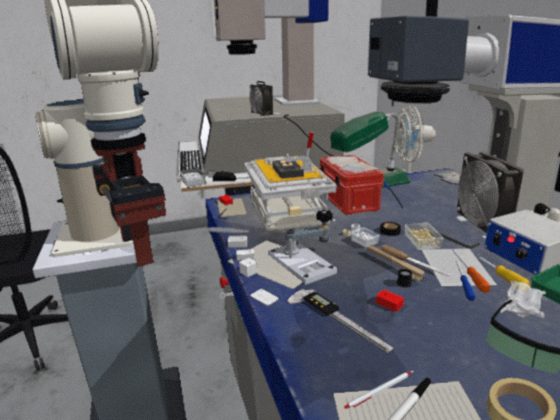

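The top view shows the fixture at about (330,203), with the arm pointing up to its knob at (316,167). White blocks lie near (266,254), (298,254), (328,258) and (374,255). I'll zoom in to tell the blocks apart.

```bash
python3 - <<'E'
from h import *
d=load("top"); f=d["frame"][...,::-1]
c=cv2.resize(f[145:275,245:405],None,fx=5,fy=4.6,interpolation=cv2.INTER_CUBIC)
c=cv2.resize(f[150:270,245:405],(800,600),interpolation=cv2.INTER_CUBIC); cv2.imwrite("pics/c1.png",c)
s=load("side")["frame"][...,::-1]
cv2.imwrite("pics/c2.png",cv2.resize(s[200:310,215:355],(764,600),interpolation=cv2.INTER_CUBIC))
E
```

```text
(no output)
```

View pics/c1.png

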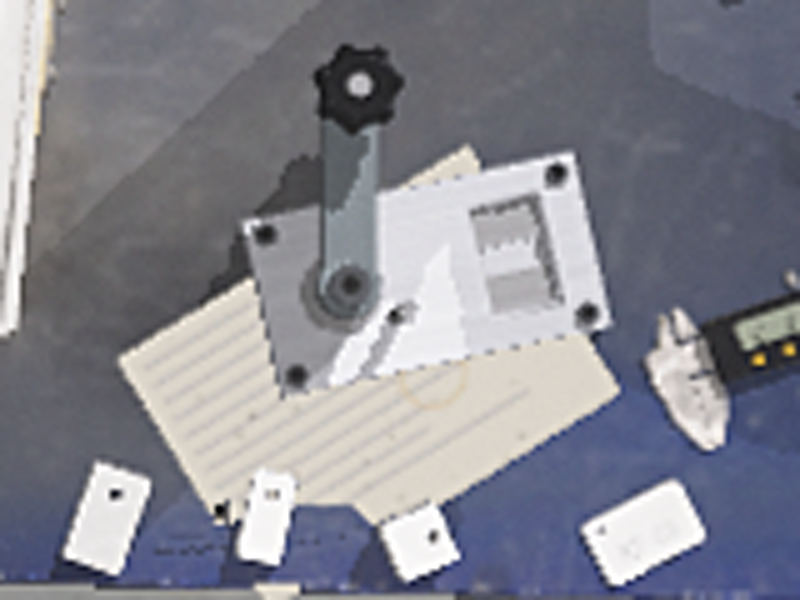

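View pics/c2.png

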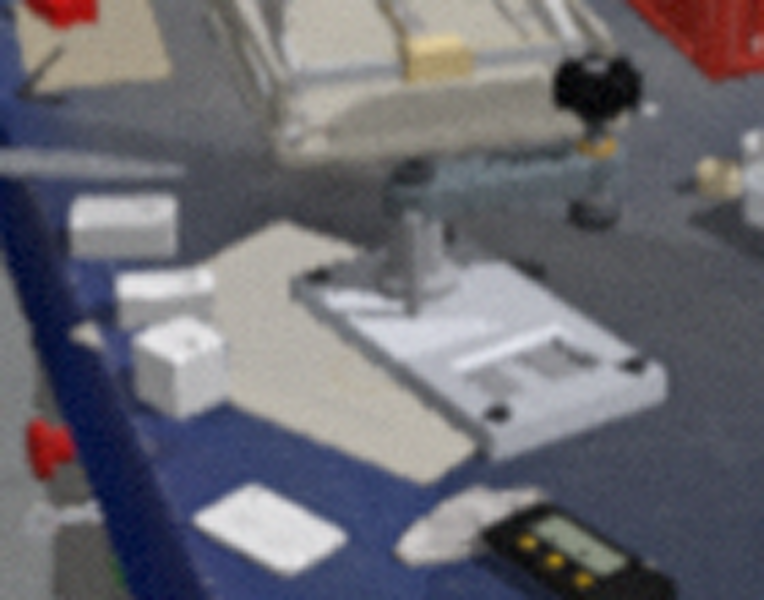

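c1 shows the wanted block at the far left, about 50x30 with its hole at (115,493). To its right are the slim block, the cube and a flat card at (645,530). The pocket is at (517,255), the plate corners are clear, and the knob is at (358,84).

```bash
python3 - <<'E'
from h import *
d=load("top"); g=lambda p:(np.array(p)+.5)/5-.5+[245,150]
def rect(p,z):
    w=toworld(d,g(p),z)[:,:2]; e=np.linalg.norm(np.roll(w,-1,0)-w,axis=1); print(w.round(1).tolist(),e.round(1)); return w.mean(0)
b=[(97,460),(152,483),(120,575),(63,556)]
w=rect(b,20);print("block",w)
W=toworld(d,g(b),20)[:,:2]; v=(W[0]+W[1]-W[2]-W[3]); print("long ax deg",np.degrees(np.arctan2(v[1],v[0])), "short",np.degrees(np.arctan2(*((W[0]+W[3]-W[1]-W[2])[::-1]))))
f=[(575,152),(610,325),(282,397),(245,222)]
c=rect(f,14);F=toworld(d,g(f),14)[:,:2]
v=F[0]+F[3]-F[1]-F[2];x=np.arctan2(v[1],v[0]); v=F[3]+F[2]-F[0]-F[1];y=np.arctan2(v[1],v[0]);print("fix",c,np.degrees([x,y-np.pi/2]))
a=(x+y-np.pi/2)/2; ey=np.array([-np.sin(a),np.cos(a)]); print("pocket",c-45*ey,"pivot",c+45*ey)
p=rect([(472,213),(537,193),(563,303),(495,315)],14);print("pocket img rim",p)
print("piv img",toworld(d,g([(350,284)]),70))
k=toworld(d,g([(358,84)]),[108])[0];print("knob",k)
q=c+45*ey;print("knob dist",np.linalg.norm(k[:2]-q),"arm dir",np.degrees(np.arctan2(*(k[:2]-q)[::-1])),"fixture -y dir",np.degrees(np.arctan2(-ey[1],-ey[0])))
s=load("side"); print("side proj knob", proj(s,[[*k[:2],96]]), "in c2", (proj(s,[[*k[:2],96],[*w,20],[*(c-45*ey),14]])-[215,200])*[764/140,600/110])
E
```

```text
[[415.7, -199.0], [405.1, -226.6], [359.4, -212.0], [367.9, -183.6]] [29.6 48.  29.7 50.2]
block [ 387.04089877 -205.29687348]
long ax deg -17.762121110791433 short 71.10303860350544
[[577.1, -435.3], [490.2, -454.3], [449.6, -290.4], [536.9, -269.7]] [ 88.9 168.8  89.7 170.4]
fix [ 513.42685087 -362.40916912] [12.8325301  13.78783914]
pocket [ 523.78687332 -406.20037754] pivot [ 503.06682842 -318.6179607 ]
[[544.7, -383.8], [555.7, -416.4], [500.6, -430.4], [493.6, -396.3]] [34.4 56.9 34.8 52.6]
pocket img rim [ 523.65469769 -406.74484339]
piv img [[ 503.38588221 -317.86837783   70.        ]]
knob [ 593.42960249 -315.94122824  108.        ]
knob dist 90.40241055978946 arm dir 1.6967234581773778 fixture -y dir -76.68981538066593
side proj knob [[324.58078128 216.80793399]] in c2 [[597.99797783  91.67963992]
 [123.23812886 208.12316573]
 [529.04357214 362.42241482]]
```

```bash
cat >> h.py <<'E'
def plan(p,cl):
    "shift+turn (tool axes) to TCP p with closing line at world angle cl deg (mod 180), tool down"
    o=status.get_obs(); T=R.from_rotvec(o["orientation"]); 
    best=None
    for a in(cl,cl+180):
        t=np.radians(a); y=np.array([np.cos(t),np.sin(t),0]); z=np.array([0,0,-1.]); x=np.cross(y,z)
        r=(T.inv()*R.from_matrix(np.c_[x,y,z])).as_rotvec()
        if best is None or np.linalg.norm(r)<np.linalg.norm(best): best=r
    Y=T.as_matrix()[:,1]
    print("t",round(o["t"],2),"at",o["ee_pos"].round(1),"cl",np.degrees(np.arctan2(Y[1],Y[0])).round(1),"q",o["qpos"].round(2),"F",o["ft_force"].round(1),"M",o["moment"].round(2),"w",round(o["width"],1),"g",round(o["grasp_force"],1))
    print("shift",T.inv().apply(np.array(p)-o["ee_pos"]).round(1),"turn",best.round(3))
E
python3 -c "
from h import *
plan([387,-205.3,120],71.7)"
```

```text
t 0.1 at [ 152.6 -605.6  241. ] cl -75.9 q [-1.34  0.42  1.63 -0.    1.09 -0.02] F [ 0.4  0.5 -0.2] M [-0.   -0.04  0.03] w 87.7 g 0.0
shift [ 325.1 -330.7  121.4] turn [-0.001  0.     0.566]
```

```bash
python3 -m inch '[[[16,-16,4,0,0,0.03,62],[49,-49,12,0,0,0.1,62],[81,-82,25,0,0,0.16,62],[114,-115,38,0,0,0.22,62],[146,-149,50,0,0,0.28,62],[179,-182,62,0,0,0.34,62],[211,-215,74,0,0,0.4,62],[244,-248,86,0,0,0.46,62],[276,-281,98,0,0,0.52,62],[305,-310,110,0,0,0.55,62],[320,-326,118,0,0,0.566,62],[325,-330.7,121.4,0,0,0.566,62],[325,-330.7,121.4,0,0,0.566,62],[325,-330.7,121.4,0,0,0.566,62]]]'; python3 -c "
from h import *
d=snap('top','pics/t1.png');snap('side','pics/s1.png')
plan([387,-205.3,28],71.7)"
```

```text
t: 1.5
ee_pos: [386.9, -206.6, 120.4]
orientation: [3.101, -0.499, 0.0]
ft_force: [-1.2, 0.9, 0.1]
width: 54.3
grasp_force: 0.0
t 1.6 at [ 386.9 -207.   120.6] cl -108.4 q [-0.52  0.36  2.11 -0.    0.67  1.37] F [-0.2 -0.8 -0.2] M [0.04 0.01 0.01] w 54.6 g 0.0
shift [-0.5 -1.7 92.6] turn [ 0.    -0.001 -0.001]
```

```bash
python3 -m inch '[[[-0.4,-0.5,20,0,0,0,62],[-0.4,-0.5,45,0,0,0,62],[-0.4,-0.5,70,0,0,0,62],[-0.4,-0.5,86,0,0,0,62],[-0.4,-0.5,92,0,0,0,62],[-0.4,-0.5,92,0,0,0,62],[-0.4,-0.5,92,0,0,0,20],[-0.4,-0.5,92,0,0,0,20],[-0.4,-0.5,92,0,0,0,20],[-0.4,-0.5,92,0,0,0,20],[-0.4,-0.5,92,0,0,0,20],[-0.4,-0.5,92,0,0,0,20],[-0.4,-0.5,90,0,0,0,20]]]'; python3 -c "
from h import *
plan([524,-406.2,90],103.3)"
```

```text
t: 2.9
ee_pos: [386.9, -205.3, 30.5]
orientation: [3.102, -0.499, 0.0]
ft_force: [-0.2, 0.2, -2.9]
width: 29.9
grasp_force: 30.0
t 2.9 at [ 386.9 -205.3   30.5] cl -108.3 q [-0.52  0.55  2.14  0.    0.45  1.37] F [-0.2  0.2 -2.9] M [ 0.05  0.01 -0.02] w 29.9 g 30.0
shift [193.2 147.7 -59.5] turn [ 0.    -0.    -0.551]
```

```bash
python3 -m inch '[[[0,0,-15,0,0,0,20],[0,0,-45,0,0,0,20],[5,4,-75,0,0,0,20],[25,19,-95,0,0,-0.06,20],[50,38,-100,0,0,-0.14,20],[78,59,-100,0,0,-0.22,20],[106,80,-100,0,0,-0.3,20],[134,102,-100,0,0,-0.38,20],[160,122,-100,0,0,-0.46,20],[180,137,-100,0,0,-0.52,20],[190,145,-100,0,0,-0.551,20],[193.2,147.7,-100,0,0,-0.551,20],[193.2,147.7,-100,0,0,-0.551,20],[193.2,147.7,-100,0,0,-0.551,20]]]'; python3 - <<'E'
from h import *
d=snap('side','pics/s2.png'); t=snap('top','pics/t2.png')
o=status.get_obs();p=o['ee_pos'];print(p)
q=proj(d,[p])[0];print(q)
u,v=(q-[50,45]).astype(int)
f=d['frame'][...,::-1][v:v+90,u:u+100];cv2.imwrite('pics/s2c.png',cv2.resize(f,(660,594),interpolation=cv2.INTER_CUBIC));print(u,v)
plan([524,-406.2,60],103.3)
E
```

```text
t: 4.3
ee_pos: [523.2, -405.3, 129.9]
orientation: [-3.119, -0.362, 0.002]
ft_force: [-0.3, 1.2, -2.8]
width: 29.6
grasp_force: 30.0
[ 523.3853773  -405.35504476  130.1702295 ]
[311.94381984 221.85733296]
261 176
t 4.4 at [ 523.4 -405.4  130.2] cl -76.7 q [-0.68  0.61  1.61  0.    0.93  0.66] F [ 0.4 -0.3 -2.8] M [ 0.02 -0.01 -0.04] w 29.6 g 30.0
shift [ 0.4  1.  70.2] turn [-0.001  0.001 -0.   ]
```

View pics/s2c.png

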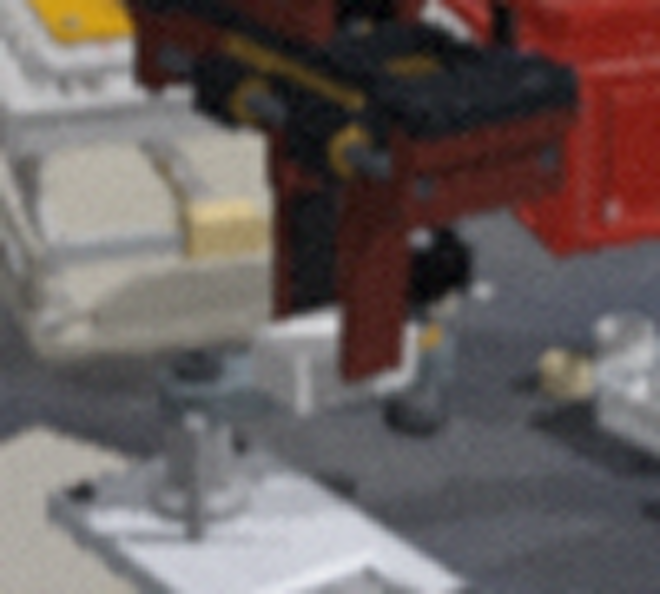

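The held block shows its near lower edge running from about (305,415) to (412,388) in this crop, with the finger over x 345–405. I'll compare that with the predicted corner positions.

```bash
python3 - <<'E'
from h import *
d=load('side'); o=status.get_obs();T=R.from_rotvec(o['orientation']);p=o['ee_pos']
for off in(-4,0,4):
  P=[p+T.apply([x+off,y,z]) for x,y,z in[(-25,15,28),(25,15,28),(-25,15,8),(-25,-15,28)]]+[p+T.apply([x,18,19]) for x in(-10,10)]
  print(off,((proj(d,P)-[261,176]+.5)*6.6-.5).round(0).tolist())
E
```

```text
-4 [[294.0, 415.0], [413.0, 380.0], [294.0, 362.0], [245.0, 383.0], [345.0, 381.0], [392.0, 367.0]]
0 [[303.0, 412.0], [422.0, 377.0], [303.0, 359.0], [255.0, 380.0], [345.0, 381.0], [392.0, 367.0]]
4 [[313.0, 409.0], [431.0, 374.0], [313.0, 356.0], [265.0, 378.0], [345.0, 381.0], [392.0, 367.0]]
```

```bash
python3 -m inch '[[[0.4,0.7,15,0,0,0,20],[0.4,0.7,40,0,0,0,20],[0.4,0.7,65,0,0,0,20],[0.4,0.7,80,0,0,0,20],[0.4,0.7,85,0,0,0,20],[0.4,0.7,87,0,0,0,20],[0.4,0.7,87,0,0,0,20],[0.4,0.7,87,0,0,0,20]]]'; python3 - <<'E'
from h import *
d=snap('side','pics/s3.png'); t=snap('top','pics/t3.png')
plan([524,-406.2,36],103.3)
f=d['frame'][...,::-1][190:280,265:365]
cv2.imwrite('pics/s3c.png',cv2.resize(f,(660,594),interpolation=cv2.INTER_CUBIC))
E
```

```text
t: 5.2
ee_pos: [525.1, -407.3, 44.3]
orientation: [3.119, 0.363, 0.002]
ft_force: [0.0, 0.1, -2.1]
width: 29.7
grasp_force: 30.0
t 5.3 at [ 525.  -407.3   44.3] cl -76.7 q [-0.68  0.73  1.63  0.    0.79  0.66] F [ 0.2 -0.1 -2.4] M [-0.04 -0.03  0.01] w 29.8 g 30.0
shift [-0.8 -1.3  8.3] turn [ 0.001 -0.001 -0.   ]
```

```bash
python3 -m inch '[[[-0.8,-1.1,0,0,0,0,20],[-0.8,-1.1,0,0,0,0,20],[-0.8,-1.1,1.5,0,0,0,20],[-0.8,-1.1,3,0,0,0,20],[-0.8,-1.1,4.5,0,0,0,20],[-0.8,-1.1,4.5,0,0,0,20]]]'; python3 -c "
from h import *
plan([524,-406.2,36],103.3)"
```

```text
t: 5.9
ee_pos: [523.3, -405.8, 38.4]
orientation: [-3.12, -0.363, 0.001]
ft_force: [-0.2, -0.6, -2.7]
width: 29.5
grasp_force: 30.0
t 5.9 at [ 523.3 -405.8   38.4] cl -76.7 q [-0.68  0.74  1.63  0.    0.78  0.66] F [-0.2 -0.6 -2.7] M [ 0.03 -0.03  0.04] w 29.5 g 30.0
shift [0.6 0.6 2.4] turn [-0.  0. -0.]
```

```bash
python3 -m inch '[[[0,0,1,0,0,0,20],[0,0,2,0,0,0,20],[0,0,2.5,0,0,0,20],[0,0,2.5,0,0,0,20]]]'; python3 -c "
from h import *
plan([524,-406.2,36],103.3)"
```

```text
t: 6.3
ee_pos: [523.5, -405.9, 37.0]
orientation: [-3.12, -0.363, 0.0]
ft_force: [-2.4, 1.9, 5.1]
width: 29.7
grasp_force: 30.0
t 6.3 at [ 523.5 -405.9   37. ] cl -76.7 q [-0.68  0.74  1.63 -0.    0.77  0.66] F [-2.4  1.9  5.1] M [0.28 0.38 0.02] w 29.7 g 30.0
shift [0.4 0.4 1. ] turn [-0.  0. -0.]
```

```bash
python3 -m inch '[[[0.3,0.3,1,0,0,0,20],[0.3,0.3,2,0,0,0,20],[0.3,0.3,2,0,0,0,20],[0.3,0.3,2,0,0,0,20]]]'; python3 -c "
from h import *
plan([524,-406.2,36],103.3)"
```

```text
t: 6.7
ee_pos: [523.5, -406.0, 36.9]
orientation: [-3.12, -0.363, 0.001]
ft_force: [-8.0, 6.2, 22.0]
width: 30.0
grasp_force: 30.0
t 6.7 at [ 523.5 -406.    36.9] cl -76.7 q [-0.68  0.74  1.63 -0.    0.77  0.66] F [-8.   6.2 22. ] M [ 1.06  1.41 -0.02] w 30.0 g 30.0
shift [0.4 0.3 0.9] turn [-0.001  0.001 -0.   ]
```

```bash
python3 -m inch '[[[-0.3,-0.3,-1.5,0,0,0,20],[-0.3,-0.3,-2,0,0,0,60],[-0.3,-0.3,-2,0,0,0,60],[-0.3,-0.3,-2,0,0,0,60],[-0.3,-0.3,-2,0,0,0,60],[-0.3,-0.3,-20,0,0,0,60],[-0.3,-0.3,-34,0,0,0,0],[-0.3,-0.3,-34,0,0,0,0],[-0.3,-0.3,-34,0,0,0,0],[-0.3,-0.3,-34,0,0,0,0],[-0.3,-0.3,-34,0,0,0,0],[-0.3,-0.3,-28,0,0,0,0],[-0.3,-0.3,-20,0,0,0,0],[-0.3,-0.3,-14,0,0,0,0],[-0.3,-0.3,-11,0,0,0,0],[-0.3,-0.3,-9,0,0,0,0],[-0.3,-0.3,-9,0,0,0,0]]]'; python3 -c "
from h import *
plan([524,-406.2,47],103.3)"
```

```text
t: 8.4
ee_pos: [523.2, -405.7, 47.1]
orientation: [-3.119, -0.363, 0.002]
ft_force: [-13.0, 8.9, 38.5]
width: 0.5
grasp_force: 19.6
t 8.4 at [ 523.2 -405.7   47.1] cl -76.7 q [-0.68  0.72  1.63 -0.    0.79  0.66] F [-13.    8.9  38.5] M [1.74 2.1  0.01] w 0.5 g 19.6
shift [0.7 0.7 0.1] turn [-0.001  0.001 -0.   ]
```

```bash
python3 -c "
from h import *
plan([593.4,-316,150],103.3)"
```

```text
t 8.4 at [ 523.2 -405.7   47.1] cl -76.7 q [-0.68  0.72  1.63 -0.    0.79  0.66] F [-13.    8.9  38.5] M [1.74 2.1  0.01] w 0.5 g 19.6
shift [  88.9  -71.3 -102.9] turn [-0.001  0.001 -0.   ]
```

```bash
python3 -m inch '[[[0,0,-15,0,0,0,0],[0,0,-50,0,0,-0.05,70],[0,0,-85,0,0,-0.2,70],[5,-4,-100,0,0,-0.35,70],[20,-16,-103,0,0,-0.5,70],[36,-29,-103,0,0,-0.64,70],[52,-42,-103,0,0,-0.78,70],[68,-54,-103,0,0,-0.92,70],[80,-65,-103,0,0,-1.06,70],[88.9,-71.3,-103,0,0,-1.2,70],[88.9,-71.3,-103,0,0,-1.34,70],[88.9,-71.3,-103,0,0,-1.48,70],[88.9,-71.3,-103,0,0,-1.62,70],[88.9,-71.3,-103,0,0,-1.76,70],[88.9,-71.3,-103,0,0,-1.9,70],[88.9,-71.3,-103,0,0,-2.03,70],[88.9,-71.3,-103,0,0,-2.03,70],[88.9,-71.3,-103,0,0,-2.03,70]]]'; python3 - <<'E'
from h import *
t=snap('top','pics/t4.png');d=snap('side','pics/s4.png')
plan([593.4,-316,98],39.6)
a=cv2.resize(t['frame'][150:240,290:390,::-1],(400,360),interpolation=cv2.INTER_CUBIC)
b=cv2.resize(d['frame'][190:290,255:355,::-1],(400,400),interpolation=cv2.INTER_CUBIC)[:360]
cv2.imwrite('pics/m4.png',np.hstack([a,b]))
E
```

```text
t: 10.2
ee_pos: [593.5, -316.1, 145.8]
orientation: [-1.343, -2.84, -0.0]
ft_force: [1.1, -0.6, 0.6]
width: 60.9
grasp_force: 0.0
t 10.3 at [ 593.5 -316.1  145.9] cl 39.4 q [-0.51  0.6   1.58  0.    0.96 -1.2 ] F [ 0.2 -0.1  0.1] M [-0.03 -0.13 -0.08] w 61.6 g 0.0
shift [ 0.1 -0.  47.9] turn [-0.    -0.    -0.003]
```

View pics/m4.png

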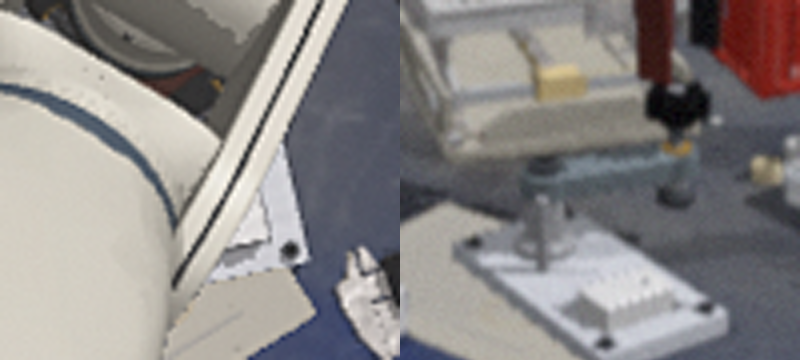

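The right panel shows the block sitting level in the pocket at (628,300). The fingers are above the knob at (678,105). I'll descend and grip it.

```bash
python3 -m inch '[[[0,0,12,0,0,0,70],[0,0,28,0,0,0,70],[0,0,42,0,0,0,70],[0,0,48,0,0,0,70],[0,0,48,0,0,0,70],[0,0,48,0,0,0,30],[0,0,48,0,0,0,30],[0,0,48,0,0,0,30],[0,0,48,0,0,0,30],[0,0,48,0,0,0,30],[0,0,48,0,0,0,30]]]'; python3 - <<'E'
from h import *
plan([593.4,-316,98],39.6)
o=status.get_obs(); T=R.from_rotvec(o['orientation']); c=np.array([503.1,-318.4]); k=o['ee_pos'][:2]
r=k-c; a0=np.degrees(np.arctan2(*r[::-1])); print(a0,np.linalg.norm(r))
for i in range(1,17):
    a=np.radians(a0-i*(a0+77.5)/16); n=c+90*np.array([np.cos(a),np.sin(a)])
    print(i,T.inv().apply([*(n-k),0]).round(1),round(np.radians(a0)-a,3))
E
```

```text
t: 11.4
ee_pos: [592.6, -316.5, 98.8]
orientation: [-1.337, -2.841, 0.001]
ft_force: [-3.7, -1.9, 1.4]
width: 41.6
grasp_force: 30.0
t 11.4 at [ 592.6 -316.5   98.8] cl 39.6 q [-0.51  0.66  1.6  -0.    0.89 -1.2 ] F [-3.7 -1.9  1.4] M [-0.25  0.73  0.01] w 41.6 g 30.0
shift [-0.1  0.9  0.8] turn [-0.001 -0.001 -0.   ]
1.2238893126553858 89.56099259830121
1 [-6.1 -4.7  0. ] 0.086
2 [-11.5 -10.2   0. ] 0.172
3 [-16.4 -16.2   0. ] 0.258
4 [-20.8 -22.6   0. ] 0.343
5 [-24.6 -29.3   0. ] 0.429
6 [-27.8 -36.3   0. ] 0.515
7 [-30.4 -43.6   0. ] 0.601
8 [-32.3 -51.1   0. ] 0.687
9 [-33.7 -58.7   0.1] 0.773
10 [-34.3 -66.4   0.1] 0.859
11 [-34.3 -74.1   0.1] 0.945
12 [-33.7 -81.8   0.1] 1.03
13 [-32.3 -89.4   0.1] 1.116
14 [-30.4 -96.9   0.1] 1.202
15 [-2.770e+01 -1.042e+02  1.000e-01] 1.288
16 [-2.450e+01 -1.112e+02  1.000e-01] 1.374
```

```bash
python3 -m inch '[[[-3,-2.2,0,0,0,0.04,30],[-6.1,-4.7,0,0,0,0.086,30],[-11.5,-10.2,0,0,0,0.172,30],[-16.4,-16.2,0,0,0,0.258,30],[-20.8,-22.6,0,0,0,0.343,30],[-24.6,-29.3,0,0,0,0.429,30],[-27.8,-36.3,0,0,0,0.515,30],[-30.4,-43.6,0,0,0,0.601,30],[-32.3,-51.1,0,0,0,0.687,30],[-33.7,-58.7,0,0,0,0.773,30],[-34.3,-66.4,0,0,0,0.859,30],[-34.3,-74.1,0,0,0,0.945,30],[-33.7,-81.8,0,0,0,1.03,30],[-32.3,-89.4,0,0,0,1.116,30],[-30.4,-96.9,0,0,0,1.202,30],[-27.7,-104.2,0,0,0,1.288,30]]]'; python3 - <<'E'
from h import *
plan([523.8,-406.1,98.8],39.6-77.9)
E
```

```text
t: 13.0
ee_pos: [531.9, -404.0, 98.9]
orientation: [2.778, 1.464, 0.003]
ft_force: [3.5, 0.7, -2.2]
width: 41.7
grasp_force: 30.0
t 13.0 at [ 531.9 -404.    98.9] cl -34.4 q [-0.67  0.66  1.61  0.    0.88 -0.07] F [ 3.5  0.7 -2.2] M [ 0.15 -0.56  0.03] w 41.7 g 30.0
shift [-6.3 -5.5  0. ] turn [ 0.002 -0.001  0.068]
```

```bash
python3 -m inch '[[[-2,-2,0,0,0,0.03,30],[-4,-3.6,0,0,0,0.05,30],[-5.6,-4.9,0,0,0,0.07,30],[-6.2,-5.4,0,0,0,0.07,30],[-6.2,-5.4,0,0,0,0.07,30]]]'; python3 - <<'E'
from h import *
plan([523.8,-406.1,98.8],39.6-77.9)
E
```

```text
t: 13.5
ee_pos: [523.9, -406.4, 98.8]
orientation: [2.824, 1.372, 0.002]
ft_force: [4.0, -1.6, -1.3]
width: 41.5
grasp_force: 30.0
t 13.5 at [ 523.9 -406.4   98.8] cl -38.2 q [-0.68  0.65  1.62  0.    0.87 -0.01] F [ 4.  -1.6 -1.3] M [-0.18 -0.81 -0.09] w 41.5 g 30.0
shift [ 0.2 -0.3  0. ] turn [ 0.002 -0.     0.002]
```

```bash
python3 -m inch '[[[-0.8,-0.6,0,0,0,0,30],[-1.6,-1.2,0,0,0,0,30],[-1.6,-1.2,0,0,0,0,30]]]'; python3 - <<'E'
from h import *
plan([523.8,-406.1,98.8],39.6-77.9)
E
```

```text
t: 13.8
ee_pos: [521.9, -407.0, 98.9]
orientation: [2.824, 1.372, 0.001]
ft_force: [4.9, -0.1, -1.3]
width: 41.2
grasp_force: 30.0
t 13.8 at [ 521.9 -407.    98.9] cl -38.2 q [-0.68  0.65  1.62  0.    0.87 -0.01] F [ 4.9 -0.1 -1.3] M [-0.24 -0.7  -0.1 ] w 41.2 g 30.0
shift [1.9 1.  0.1] turn [ 0.002 -0.     0.002]
```

Not at the stop yet, since the arm moved the full 2 mm and the force didn't rise. I'll keep going.

```bash
python3 -m inch '[[[-0.8,-0.6,0,0,0,0,30],[-1.6,-1.2,0,0,0,0,30],[-1.6,-1.2,0,0,0,0,30]]]';  python3 -m inch '[[[-0.8,-0.6,0,0,0,0,30],[-1.2,-0.9,0,0,0,0,30],[-1.2,-0.9,0,0,0,0,30]]]'
```

```text
t: 14.1
ee_pos: [520.7, -407.3, 98.9]
orientation: [2.824, 1.372, 0.003]
ft_force: [7.9, -0.9, -1.8]
width: 41.6
grasp_force: 30.0
t: 14.4
ee_pos: [520.6, -407.3, 98.9]
orientation: [2.823, 1.371, 0.007]
ft_force: [13.2, 2.7, -3.4]
width: 41.6
grasp_force: 30.0
```

```bash
python3 -m inch '[[[0.3,0.2,0.1,0,0,0.1,30],[0.3,0.2,0.2,0,0,0.22,30],[0.3,0.2,0.3,0,0,0.34,30],[0.3,0.2,0.4,0,0,0.46,30],[0.3,0.2,0.5,0,0,0.58,30],[0.3,0.2,0.7,0,0,0.7,30]]]'; python3 -c "
from h import *
plan([520.6,-407.3,98.8],39.6-77.9)"; python3 -m inch '[[[0,0,0.1,0,0,0.12,30],[0,0,0.2,0,0,0.24,30],[0,0,0.3,0,0,0.36,30],[0,0,0.5,0,0,0.48,30]]]'; python3 -c "
from h import *
plan([520.6,-407.3,98.8],39.6-77.9)"
```

```text
t: 15.0
ee_pos: [519.8, -406.0, 98.1]
orientation: [-3.125, -0.313, -0.004]
ft_force: [9.2, 7.3, 1.2]
width: 41.6
grasp_force: 30.0
t 15.0 at [ 519.8 -406.    98.1] cl -78.6 q [-0.68  0.65  1.63  0.    0.87  0.69] F [9.2 7.3 1.2] M [ 1.17 -1.47  0.08] w 41.6 g 30.0
shift [ 0.5  1.4 -0.7] turn [ 0.    -0.003 -0.703]
t: 15.4
ee_pos: [519.8, -405.0, 97.6]
orientation: [-3.108, 0.438, -0.003]
ft_force: [9.7, 10.9, 2.8]
width: 41.8
grasp_force: 30.0
t 15.4 at [ 519.8 -405.    97.6] cl -106.1 q [-0.68  0.65  1.63  0.    0.87  1.17] F [ 9.7 10.9  2.8] M [ 1.94 -1.68  0.08] w 41.8 g 30.0
shift [ 1.4  2.  -1.2] turn [-0.002 -0.003 -1.183]
```

```bash
python3 -m inch '[[[-0.5,-1.5,0,0,0,0,30],[-0.5,-1.5,0,0,0,0,75],[-0.5,-1.5,0,0,0,0,75],[-0.5,-1.5,0,0,0,0,75],[-0.5,-1.5,0,0,0,0,75]]]'; python3 -c "
from h import *
plan([522.0,-405.8,97.4],-106.1)"
```

```text
t: 15.9
ee_pos: [517.4, -405.7, 96.9]
orientation: [-3.111, 0.433, 0.001]
ft_force: [0.0, 0.9, 0.4]
width: 65.7
grasp_force: 0.0
t 15.9 at [ 517.4 -405.7   96.9] cl -105.8 q [-0.68  0.65  1.63 -0.    0.86  1.16] F [0.  0.9 0.4] M [0.08 0.   0.1 ] w 65.7 g 0.0
shift [ 4.5 -1.2 -0.5] turn [-0.     0.001  0.005]
```

```bash
cat >> h.py <<'E'
def st():
    o=status.get_obs(); Y=R.from_rotvec(o["orientation"]).as_matrix()[:,1]
    print("t",round(o["t"],2),o["ee_pos"].round(1),"cl",np.arctan2(Y[1],Y[0]).round(3),"q6",o["qpos"][5].round(3),"F",o["ft_force"].round(1),"Mz",o["moment"][2].round(3),"tq6",o["joint_torque"][5].round(3),"w",round(o["width"],1))
E
python3 -m inch '[[[4.5,-1.2,-0.4,0,0,0,75],[4.5,-1.2,-0.4,0,0,-0.14,75],[4.5,-1.2,-0.4,0,0,-0.28,75],[4.5,-1.2,-0.4,0,0,-0.42,75],[4.5,-1.2,-0.4,0,0,-0.56,75],[4.5,-1.2,-0.4,0,0,-0.7,75],[4.5,-1.2,-0.4,0,0,-0.84,75],[4.5,-1.2,-0.4,0,0,-0.98,75],[4.5,-1.2,-0.4,0,0,-1.12,75],[4.5,-1.2,-0.4,0,0,-1.26,75],[4.5,-1.2,-0.4,0,0,-1.4,75],[4.5,-1.2,-0.4,0,0,-1.54,75],[4.5,-1.2,-0.4,0,0,-1.68,75]]]' >/dev/null; python3 -c "
from h import *
st()"
python3 -m inch '[[[0,0,0,0,0,-0.14,75],[0,0,0,0,0,-0.28,75],[0,0,0,0,0,-0.42,75],[0,0,0,0,0,-0.56,75],[0,0,0,0,0,-0.7,75],[0,0,0,0,0,-0.84,75],[0,0,0,0,0,-0.98,75],[0,0,0,0,0,-1.12,75],[0,0,0,0,0,-1.26,75],[0,0,0,0,0,-1.4,75],[0,0,0,0,0,-1.54,75],[0,0,0,0,0,-1.68,75],[0,0,0,0,0,-1.68,75],[0,0,0,0,0,-1.68,75]]]'>/dev/null; python3 -c "
from h import *
st();plan([522,-405.8,97.4],84)"
```

```text
t 17.2 [ 522.8 -405.9   97.5] cl -0.161 q6 -0.517 F [-0.6 -0.9  1.1] Mz -0.01 tq6 1.858 w 65.8
t 18.6 [ 522.7 -405.8   97.5] cl 1.509 q6 -2.187 F [ 0.2  0.8 -0.7] Mz -0.007 tq6 -0.174 w 65.9
t 18.6 at [ 522.7 -405.8   97.5] cl 86.5 q [-0.68  0.65  1.62  0.    0.87 -2.19] F [ 0.2  0.8 -0.7] M [ 0.01 -0.21 -0.01] w 65.9 g 0.0
shift [ 0.7 -0.   0.1] turn [ 0.    -0.     0.043]
```

```bash
python3 -m inch '[[[0.5,0,0,0,0,0,75],[0.5,0,0,0,0,0,30],[0.5,0,0,0,0,0,30],[0.5,0,0,0,0,0,30],[0.5,0,0,0,0,0,30],[0.5,0,0,0,0,0,30],[0.5,0,0,0,0,0,30]]]'>/dev/null; python3 -c "
from h import *
st()"
python3 -m inch '[[[1,0,0,0,0,0,30],[2,0,0,0,0,0,30],[2,0,0,0,0,0,30],[2,0,0,0,0,0,30]]]' >/dev/null; python3 -c "
from h import *
st()"
```

```text
t 19.3 [ 522.1 -405.4   97.4] cl 1.513 q6 -2.191 F [0.7 3.8 1.7] Mz -0.004 tq6 -0.026 w 41.4
t 19.7 [ 521.9 -405.4   97.6] cl 1.513 q6 -2.193 F [ 8.   4.1 -3.2] Mz -0.038 tq6 -0.027 w 41.3
```

```bash
S='from h import *; st()'; python3 -m inch '[[[-0.6,-0.5,0.1,0,0,0.1,30],[-0.6,-0.5,0.2,0,0,0.2,30],[-0.6,-0.5,0.3,0,0,0.3,30]]]' >/dev/null; python3 -c "$S"
python3 -m inch '[[[0,0,0.1,0,0,0.1,30],[0,0,0.2,0,0,0.2,30]]]' >/dev/null; python3 -c "$S"
python3 -m inch '[[[0,0,0.1,0,0,0.1,30],[0,0,0.2,0,0,0.2,30]]]' >/dev/null; python3 -c "$S"
```

```text
t 20.0 [ 522.  -405.4   97.2] cl 1.209 q6 -1.89 F [ 5.7  6.1 -0.8] Mz 0.07 tq6 -1.264 w 41.2
t 20.2 [ 522.1 -405.3   97. ] cl 1.009 q6 -1.689 F [ 6.4  5.3 -1.8] Mz 0.056 tq6 -1.26 w 41.5
t 20.4 [ 522.1 -405.3   96.9] cl 0.809 q6 -1.489 F [ 6.8  5.  -2.1] Mz 0.069 tq6 -1.261 w 42.1
```

```bash
S='from h import *; st()'; for i in 1; do python3 -m inch '[[[0,0,0.1,0,0,0.1,30],[0,0,0.2,0,0,0.2,30]]]' >/dev/null; python3 -c "$S"; done
python3 -m inch '[[[0,0,0.1,0,0,0.1,30],[0,0,0.2,0,0,0.2,30]]]' >/dev/null; python3 -c "$S"
python3 -m inch '[[[0,0,0.1,0,0,0.1,30],[0,0,0.2,0,0,0.2,30]]]' >/dev/null; python3 -c "$S"
```

```text
t 20.6 [ 522.1 -405.3   96.6] cl 0.609 q6 -1.289 F [ 5.4  6.7 -0.9] Mz 0.095 tq6 -1.26 w 41.7
t 20.8 [ 522.2 -405.3   96.4] cl 0.409 q6 -1.089 F [ 6.2  5.8 -0.7] Mz 0.027 tq6 -1.261 w 41.3
t 21.0 [ 522.2 -405.3   96.3] cl 0.209 q6 -0.889 F [ 6.   6.6 -1.1] Mz 0.127 tq6 -1.26 w 41.7
```

```bash
S='from h import *; st()'; python3 -m inch '[[[0,0,0.1,0,0,0.1,30],[0,0,0.2,0,0,0.2,30]]]' >/dev/null; python3 -c "$S"
python3 -m inch '[[[0,0,0.1,0,0,0.1,30],[0,0,0.2,0,0,0.2,30]]]' >/dev/null; python3 -c "$S"
python3 -m inch '[[[0,0,0.1,0,0,0.1,30],[0,0,0.2,0,0,0.2,30]]]' >/dev/null; python3 -c "$S"
```

```text
t 21.2 [ 522.2 -405.3   96.1] cl 0.009 q6 -0.689 F [ 7.3  6.2 -1.2] Mz 0.013 tq6 -1.26 w 41.8
t 21.4 [ 522.3 -405.3   95.9] cl -0.191 q6 -0.489 F [ 7.3  6.1 -1.3] Mz 0.014 tq6 -1.261 w 41.8
t 21.6 [ 522.3 -405.3   95.7] cl -0.391 q6 -0.289 F [ 7.3  6.7 -1.7] Mz 0.071 tq6 -1.262 w 41.6
```

```bash
S='from h import *; st()'; python3 -m inch '[[[0,0,0.1,0,0,0.1,30],[0,0,0.2,0,0,0.2,30]]]' >/dev/null; python3 -c "$S"
python3 -m inch '[[[0,0,0.1,0,0,0.1,30],[0,0,0.2,0,0,0.2,30]]]' >/dev/null; python3 -c "$S"
python3 -m inch '[[[0,0,0.1,0,0,0.1,30],[0,0,0.2,0,0,0.2,30]]]' >/dev/null; python3 -c "$S"
```

```text
t 21.8 [ 522.3 -405.3   95.5] cl -0.591 q6 -0.089 F [ 7.2  6.6 -1.7] Mz 0.097 tq6 -1.262 w 41.9
t 22.0 [ 522.3 -405.4   95.3] cl -0.791 q6 0.111 F [ 6.7  5.9 -0.5] Mz 0.018 tq6 -1.262 w 41.5
t 22.2 [ 522.4 -405.4   95.1] cl -0.991 q6 0.311 F [ 7.4  6.1 -0.7] Mz 0.061 tq6 -1.262 w 41.5
```

```bash
S='from h import *; st()'; python3 -m inch '[[[0,0,0.1,0,0,0.1,30],[0,0,0.2,0,0,0.2,30]]]' >/dev/null; python3 -c "$S"
python3 -m inch '[[[0,0,0.1,0,0,0.1,30],[0,0,0.2,0,0,0.2,30]]]' >/dev/null; python3 -c "$S"
python3 -m inch '[[[0,0,0.1,0,0,0.1,30],[0,0,0.2,0,0,0.2,30]]]' >/dev/null; python3 -c "$S; d=snap('side','pics/s5.png'); cv2.imwrite('pics/s5c.png',cv2.resize(d['frame'][200:290,265:365,::-1],(660,594),interpolation=cv2.INTER_CUBIC))"
```

```text
t 22.4 [ 522.4 -405.4   94.9] cl -1.191 q6 0.511 F [ 7.4  6.  -0.5] Mz 0.075 tq6 -1.263 w 41.3
t 22.6 [ 522.4 -405.5   94.8] cl -1.391 q6 0.711 F [ 7.4  5.6 -0.4] Mz 0.104 tq6 -1.26 w 41.6
t 22.8 [ 522.4 -405.5   94.6] cl -1.591 q6 0.91 F [ 6.2  5.7 -0. ] Mz 0.068 tq6 -1.225 w 41.5
```

View pics/s5c.png

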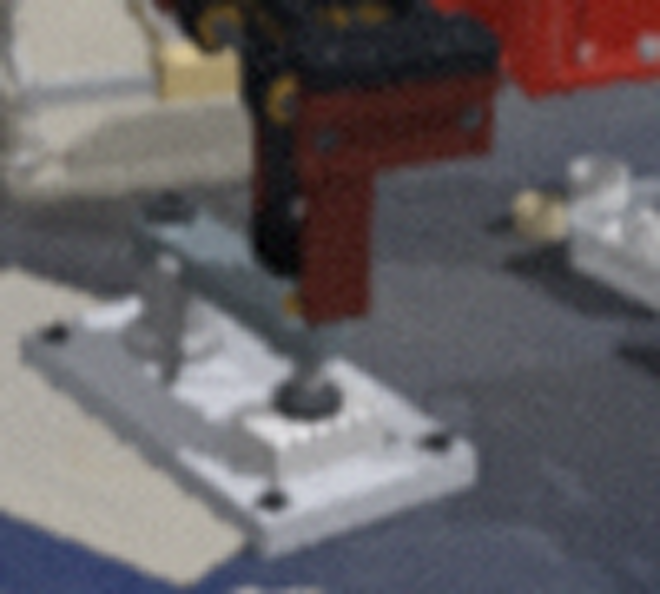

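The foot is now on the block at crop (308,395). The j6 torque has begun to rise, which puts the bite at about q6 = 0.70. I'll aim for q6 ≈ 2.27.

```bash
S='from h import *; st()'; python3 -m inch '[[[0,0,0.1,0,0,0.1,30],[0,0,0.2,0,0,0.2,30]]]' >/dev/null; python3 -c "$S"
python3 -m inch '[[[0,0,0.1,0,0,0.1,30],[0,0,0.2,0,0,0.2,30]]]' >/dev/null; python3 -c "$S"
python3 -m inch '[[[0,0,0.1,0,0,0.1,30],[0,0,0.2,0,0,0.2,30]]]' >/dev/null; python3 -c "$S"
```

```text
t 23.05 [ 522.4 -405.6   94.6] cl -1.791 q6 1.11 F [ 6.5  5.3 -0.3] Mz 0.146 tq6 -1.229 w 41.4
t 23.25 [ 522.4 -405.6   94.4] cl -1.991 q6 1.31 F [6.5 6.4 1.4] Mz 0.182 tq6 -1.12 w 41.6
t 23.45 [ 522.4 -405.6   94.4] cl -2.191 q6 1.51 F [5.9 5.6 1.6] Mz 0.246 tq6 -1.061 w 41.1
```

```bash
S='from h import *; st()'; python3 -m inch '[[[0,0,0.1,0,0,0.1,30],[0,0,0.2,0,0,0.2,30]]]' >/dev/null; python3 -c "$S"
python3 -m inch '[[[0,0,0.1,0,0,0.1,30],[0,0,0.2,0,0,0.2,30]]]' >/dev/null; python3 -c "$S"
```

```text
t 23.65 [ 522.3 -405.6   94.3] cl -2.39 q6 1.71 F [5.2 5.8 4.4] Mz 0.314 tq6 -1.011 w 41.4
t 23.85 [ 522.3 -405.7   94.2] cl -2.59 q6 1.91 F [5.5 6.2 4.8] Mz 0.32 tq6 -0.961 w 41.2
```

```bash
S='from h import *; st()'; python3 -m inch '[[[0,0,0.1,0,0,0.1,30],[0,0,0.2,0,0,0.2,30],[0,0,0.3,0,0,0.3,30],[0,0,0.3,0,0,0.38,30]]]' >/dev/null; python3 -c "$S"
python3 -m inch '[[[0,0,0,0,0,0,30],[0,0,0,0,0,0,30]]]' >/dev/null; python3 -c "$S"
```

```text
t 24.25 [ 522.2 -405.7   94.1] cl -2.97 q6 2.29 F [5.  6.8 5.6] Mz 0.497 tq6 -0.397 w 41.5
t 24.45 [ 522.2 -405.7   94.1] cl -2.968 q6 2.287 F [5.  7.1 5.8] Mz -0.247 tq6 -0.169 w 41.8
```

```bash
python3 -m inch '[[[0,0,0,0,0,0,75],[0,0,0,0,0,0,75],[0,0,0,0,0,0,75],[0,0,0,0,0,0,75],[0,0,-10,0,0,0,75],[0,0,-30,0,0,0,75],[0,0,-60,0,0,0,75],[0,0,-95,0,0,0,75],[0,0,-120,0,0,0,75],[0,0,-120,0,0,0,75],[0,0,-120,0,0,0,75]]]'; python3 -c "from h import *
st();d=snap('side','pics/s6.png'); cv2.imwrite('pics/s6c.png',cv2.resize(d['frame'][200:290,265:365,::-1],(660,594),interpolation=cv2.INTER_CUBIC))"
```

```text
t: 25.55
ee_pos: [520.6, -406.3, 213.6]
orientation: [2.407, -2.019, 0.002]
ft_force: [-0.2, 0.1, 0.3]
width: 65.8
grasp_force: 0.0
t 25.55 [ 520.6 -406.3  213.6] cl -2.967 q6 2.287 F [-0.2  0.1  0.3] Mz -0.011 tq6 -0.001 w 65.8
```

View pics/s6c.png

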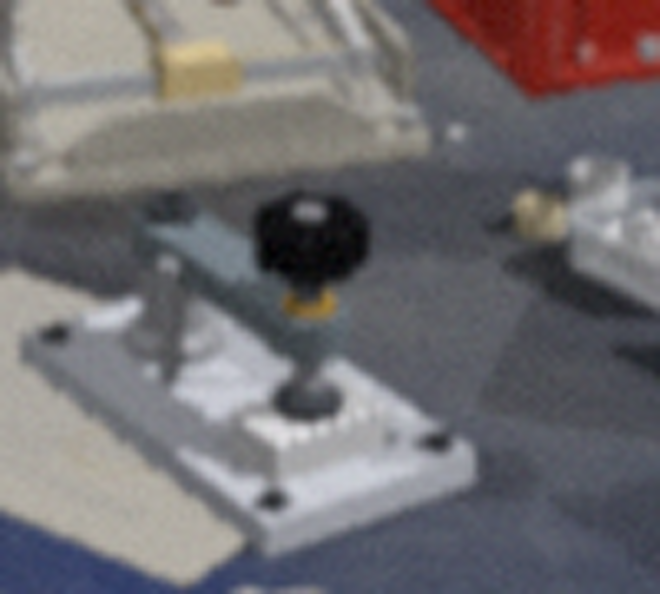

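The foot is pressed on the seated block at (308,397), the arm is over the pocket, the knob at (312,240) is free, and the gripper is clear of everything.

```bash
python3 -c "from workcell import ctrl; print(ctrl.close_job())"
```

```text
the job is handed in; nothing more can be done
None
```

I handed the job in at about 25.6 s: the block is home in the pocket, the arm is against its stop, and the knob is about a quarter turn (roughly 1.5 rad) past the foot's bite, with the gripper clear; the last torque reading while turning was about 0.5 N m against the expected 0.3, so I judged the quarter turn by angle from the bite.

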